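# Make up a batch of soap to weight on a spring scale

### The arm

A 6-joint arm with a two-finger parallel gripper is mounted at the origin on the work surface. World frame = base frame: x ahead of the robot, y to its left, z up, the work surface at z = 0. Lengths are in m, angles in rad, forces in N, time in s.
With the tool pointing down it reaches from about 0.35 to 0.85 m from the base axis. Payload 8.1 kg.
Tool frame: the origin (TCP) lies midway between the tips of the shut fingers; the grasp point (between the pads) lies 19 mm behind it (bot.grip_point_offset is the distance from the TCP to the grasp point, in m); y points along the fingers, z is the direction in which the jaws open and shut, and the axes are right-handed (so a half turn about y gives the same grasp; the last joint's range is limited). The gripper opens to 93 mm and grips with 3 to 60 N. Pads are 15 mm wide; open, the fingers measure 128 mm over their backs; the gripper's body (75 mm by 188 mm) begins 65 mm behind the grasp point.
Start: joints at [-1.339, 0.13, 1.488, -0, 1.523, -0.085], TCP at [0.187, -0.57, 0.219] pointing down, gripper open.
Joint ranges: [-2.96, 2.96], [-0.89, 2.26], [0.02, 2.5], [-1.34, 4.48], [0, 2.73], [-2.66, 2.66]. Speed limits (rad/s): [2.39, 2.39, 2.79, 3.14, 3.14, 3.14].

### API

Orientations are given as a unit quaternion [x, y, z, w].
In Python, from workcell import telemetry, imaging, order, bot gives the robot as it stands. The module is installed in compiled form; this text tells all that it offers.
- The arm moves only by the shell command python3 -m pendant 'ROWS' [FORCE]. ROWS is a JSON object of lists of equal length, an entry for each row: "offset": the shift along the tool's x, y, z in m, a list of three; "spin": the turn about the tool's y in rad; "fingers": the gripper's target within -1 to 1 (shut at 1, half-way at 0, fully open at -1). In form: {"offset": [[x, y, z], ...], "spin": [spin, ...], "fingers": [fingers, ...]}. A call has 1 to 12 rows; each row shifts and turns the commanded pose from where the row before left it, along the tool's axes as they then stand; what a row does not reach is not made up. A row lasts 1/12 s, in which the tool goes at most 41.7 mm and 7.16 degrees, less where a joint would pass 70% of its speed; a pose out of reach is approached as far as the arm can. A call is refused whole if a number of a shift passes 0.0417 or a number of a turn 0.125, either way. A call with a gripper value outside its range is refused whole. The fingers move at their own pace and stop on an object; FORCE is the grip in N (left out, the last holds). Time passes only in rows, so rows that do not move let the fingers close. It gives the time, the measured TCP pose, the force and the opening at its end, in the units of the state.
- telemetry.get_obs(): the state, without advancing time (a new reading comes with each control period).
- imaging.grab_frame(name): name is "scene" or "top"; returns a dict with "img" (400x640x3 uint8, red, green, blue), "intrinsics" (3x3 intrinsics, pixels), "pose" (4x4, takes a point from camera to world coordinates). Camera axes: x right, y down, z forward; pixel columns grow to the right and rows downward; lengths in m; the calibration is good to about 2 mm. A picture is of the moment at which its call begins. There is no depth.
- order.close_job(): hands the job in, once; it reports no verdict.
The state is a dict: "time_s": time; "joints": joint angles; "dq": joint speeds; "tau": joint torques, N m; "position": TCP position; "ee_rot": TCP orientation; "contact_force": force on the tool from outside, world axes, zero at the start; "ft_torque": the same for the moment, N m; "finger_gap": finger opening in m.
Only numpy, scipy, OpenCV 4.12 (cv2) and the standard library are available. Lean on these libraries where they do the work, as an engineer would, in place of code of your own. Each camera call takes 0.05 s, during which the arm holds its last target. There are 200 camera calls.

### The job

Make up the batch of soap on the spring scale to weight: add bars from the rack or take bars off until the dial pointer comes to rest inside the green band. Any bar that is not in the batch must stand on the wooden rack. Soap bruises and the scale is delicate, so grip the bars gently, set them down without slamming or pressing the scale into its red zone, and leave the jar, pump bottle and can where they are.

Things in the scene. Friction and masses are not known exactly. Their poses are not given: they have to be found in the camera images.
- large1: large soap bar, terracotta with an orange layer, 75 x 54 mm (x, y) and 46 mm high, roughly 200 g (hand-cut: weights differ); stands on the scale pan or on the rack; origin at the centre of its underside, z up
- large2: large soap bar, terracotta with an orange layer, 75 x 54 mm (x, y) and 46 mm high, roughly 200 g (hand-cut: weights differ); stands on the scale pan or on the rack; origin at the centre of its underside, z up
- loaf: biggest soap bar (uncut loaf), cream with a yellow layer, 95 x 60 mm (x, y) and 52 mm high, roughly 320 g; stands on the scale pan or on the rack; origin at the centre of its underside, z up
- medium: medium soap bar, blue with a white layer, 60 x 42 mm (x, y) and 32 mm high, roughly 80 g; stands on the scale pan or on the rack; origin at the centre of its underside, z up
- small1: small soap bar, green with a white layer, 45 x 34 mm (x, y) and 24 mm high, roughly 40 g; stands on the scale pan or on the rack; origin at the centre of its underside, z up
- small2: small soap bar, green with a white layer, 45 x 34 mm (x, y) and 24 mm high, roughly 40 g; stands on the scale pan or on the rack; origin at the centre of its underside, z up
- small3: small soap bar, green with a white layer, 45 x 34 mm (x, y) and 24 mm high, roughly 40 g; stands on the scale pan or on the rack; origin at the centre of its underside, z up
- small4: small soap bar, green with a white layer, 45 x 34 mm (x, y) and 24 mm high, roughly 40 g; stands on the scale pan or on the rack; origin at the centre of its underside, z up
- scale: blue spring scale, fixed; origin at table height under the centre of its pan, x pointing away from the robot towards the dial. Its base is 200 x 250 mm (x, y), 34 mm high; the dial head stands beyond the pan on the +x side, from x = 95 to 225 mm, y = -70 to 70 mm, up to 130 mm high
- pan_top (a point): centre of the top face of the flat, rimless steel pan, 200 x 250 mm (x, y) and 6 mm thick, axes as the scale; it moves with the pan: 90 mm above the table when empty, sinking 33.9 mm per kg of load (damped), to a stop 40 mm down (about 1.18 kg)
- dial_center (a point): centre of the white round dial, 134 mm across, which faces up and away from the robot at 45 degrees, with the green band at its top (the edge nearest the robot) and a red zone at the end of its range
- pointer (a joint): angle in rad of the black dial pointer; 0 with the pan empty, growing clockwise with load, 140 rad per metre of pan travel (4.75 rad per kg), 5.6 at the stop; the green band runs from 2.68 to 2.92 (centre 2.80, about 590 g), the red zone from 5.15 to 5.6
- rack: wooden slatted soap rack, fixed; origin at table height under its centre; board 220 x 300 mm (x, y), its top 70.5 mm above the table
- rack_top (a point): centre of the top of the rack board, axes as the rack; bars on the rack stand on this plane
- jar: amber jar with dark lid, 48 mm across, 70 mm high, stands among the bars on the rack; origin at the centre of its underside; leave alone
- pump: black pump bottle, 56 mm across, 184 mm high with its 40 mm spout, stands on the table behind the rack; origin at the centre of its underside; leave alone
- tin: small aluminium can with a yellow label, 60 mm across, 50 mm high, stands on the table beside the scale on the robot side; origin at the centre of its underside; leave alone
Things that resemble listed ones, but are neither listed nor needed, are in the scene too. Leave any purple look-alike of the small3 alone. There is more than one size of the medium; the one meant has the size given above.

How it is judged:
At the end, for the whole second after the job is handed in: The pointer rests between 2.68 and 2.92 rad (speed under 0.1 rad/s), and every soap bar is at rest (under 20 mm/s) with its origin either over the pan (within 100 x 125 mm of its centre, 6 mm below to 50 mm above it) or over the rack (within 110 x 150 mm of its centre, 6 mm below to 50 mm above) (value of joint pointer between 2.68 and 2.92 rad and velocity of joint pointer between -0.1 and 0.1 rad/s and ((x of large1 in the frame of pan_top between -0.1 and 0.1 m and y of large1 in the frame of pan_top between -0.125 and 0.125 m and z of large1 in the frame of pan_top between -0.006 and 0.05 m) or (x of large1 in the frame of rack_top between -0.11 and 0.11 m and y of large1 in the frame of rack_top between -0.15 and 0.15 m and z of large1 in the frame of rack_top between -0.006 and 0.05 m)) and linear speed of each of large1, large2, loaf, medium, small1, small2, small3, small4 below 0.02 m/s and ((x of large2 in the frame of pan_top between -0.1 and 0.1 m and y of large2 in the frame of pan_top between -0.125 and 0.125 m and z of large2 in the frame of pan_top between -0.006 and 0.05 m) or (x of large2 in the frame of rack_top between -0.11 and 0.11 m and y of large2 in the frame of rack_top between -0.15 and 0.15 m and z of large2 in the frame of rack_top between -0.006 and 0.05 m)) and ((x of loaf in the frame of pan_top between -0.1 and 0.1 m and y of loaf in the frame of pan_top between -0.125 and 0.125 m and z of loaf in the frame of pan_top between -0.006 and 0.05 m) or (x of loaf in the frame of rack_top between -0.11 and 0.11 m and y of loaf in the frame of rack_top between -0.15 and 0.15 m and z of loaf in the frame of rack_top between -0.006 and 0.05 m)) and ((x of medium in the frame of pan_top between -0.1 and 0.1 m and y of medium in the frame of pan_top between -0.125 and 0.125 m and z of medium in the frame of pan_top between -0.006 and 0.05 m) or (x of medium in the frame of rack_top between -0.11 and 0.11 m and y of medium in the frame of rack_top between -0.15 and 0.15 m and z of medium in the frame of rack_top between -0.006 and 0.05 m)) and ((x of small1 in the frame of pan_top between -0.1 and 0.1 m and y of small1 in the frame of pan_top between -0.125 and 0.125 m and z of small1 in the frame of pan_top between -0.006 and 0.05 m) or (x of small1 in the frame of rack_top between -0.11 and 0.11 m and y of small1 in the frame of rack_top between -0.15 and 0.15 m and z of small1 in the frame of rack_top between -0.006 and 0.05 m)) and ((x of small2 in the frame of pan_top between -0.1 and 0.1 m and y of small2 in the frame of pan_top between -0.125 and 0.125 m and z of small2 in the frame of pan_top between -0.006 and 0.05 m) or (x of small2 in the frame of rack_top between -0.11 and 0.11 m and y of small2 in the frame of rack_top between -0.15 and 0.15 m and z of small2 in the frame of rack_top between -0.006 and 0.05 m)) and ((x of small3 in the frame of pan_top between -0.1 and 0.1 m and y of small3 in the frame of pan_top between -0.125 and 0.125 m and z of small3 in the frame of pan_top between -0.006 and 0.05 m) or (x of small3 in the frame of rack_top between -0.11 and 0.11 m and y of small3 in the frame of rack_top between -0.15 and 0.15 m and z of small3 in the frame of rack_top between -0.006 and 0.05 m)) and ((x of small4 in the frame of pan_top between -0.1 and 0.1 m and y of small4 in the frame of pan_top between -0.125 and 0.125 m and z of small4 in the frame of pan_top between -0.006 and 0.05 m) or (x of small4 in the frame of rack_top between -0.11 and 0.11 m and y of small4 in the frame of rack_top between -0.15 and 0.15 m and z of small4 in the frame of rack_top between -0.006 and 0.05 m))); the robot touches nothing.
It fails at once if a soap bar is squeezed: contact force between the fingers and a bar above 110 N (both fingers added up) (contact force between the fingers and large1 above 110 N or contact force between the fingers and large2 above 110 N or contact force between the fingers and loaf above 110 N or contact force between the fingers and medium above 110 N or contact force between the fingers and small1 above 110 N or contact force between the fingers and small2 above 110 N or contact force between the fingers and small3 above 110 N or contact force between the fingers and small4 above 110 N).
It fails at once if the scale is driven into its red zone (pointer above 5.15, pan more than 36.8 mm down) (value of joint pointer above 5.15 rad).
It fails at once if the jar is moved more than 20 mm or tilted more than 0.3 rad (distance of jar from where it was at the start of the episode above 0.02 m or angle between jar's own z axis and vertical above 0.3 rad).
It fails at once if the pump is moved more than 20 mm or tilted more than 0.3 rad (distance of pump from where it was at the start of the episode above 0.02 m or angle between pump's own z axis and vertical above 0.3 rad).
It fails at once if the tin is moved more than 20 mm or tilted more than 0.3 rad (distance of tin from where it was at the start of the episode above 0.02 m or angle between tin's own z axis and vertical above 0.3 rad).
It also fails if it takes over 72 s, if anything falls off the work surface, if the arm or the gripper's body presses on something with over 40 N, if the wrist force passes 120 N, or if a joint passes its speed limit or range.

## Working session

There is one attempt and no reset: what is moved stays moved. The work goes in short steps, Python scripts to look and compute and a shell command to move; the robot and the scene stay as the last step left them, time stands still between calls to the robot, and variables do not carry over. Pictures are saved under pics/ and viewed, about 8 in all and at most 12, crops included, and the job is handed in when it is done.

```bash
mkdir -p pics
python3 - <<'E'
from workcell import telemetry, imaging, bot
import cv2,numpy as np
o=telemetry.get_obs(); print({k:np.round(v,3).tolist() for k,v in o.items()}, bot.grip_point_offset)
for n in ("scene","top"):
    f=imaging.grab_frame(n); cv2.imwrite(f"pics/{n}0.png",f["img"][:,:,::-1]); np.savez(f"pics/{n}0.npz",**f)
    print(n,np.round(f["intrinsics"],1).tolist(),np.round(f["pose"],3).tolist())
E
```

```text
{'time_s': 0.0, 'joints': [-1.339, 0.131, 1.489, -0.0, 1.523, -0.085], 'dq': [-0.001, 0.001, -0.0, -0.001, 0.0, -0.001], 'tau': [-0.0, -55.983, -49.177, 0.077, 0.035, -0.0], 'position': [0.187, -0.57, 0.218], 'ee_rot': [-0.112, 0.699, -0.698, 0.111], 'contact_force': [-0.593, 0.762, -0.578], 'ft_torque': [0.011, 0.062, 0.05], 'finger_gap': 0.093} 0.0188
scene [[444.1, 0.0, 323.5], [0.0, 444.1, 202.7], [0.0, 0.0, 1.0]] [[-0.659, 0.483, -0.577, 1.074], [0.752, 0.403, -0.521, 0.581], [-0.02, -0.777, -0.629, 0.691], [0.0, 0.0, 0.0, 1.0]]
top [[495.2, 0.0, 324.9], [0.0, 495.2, 207.5], [0.0, 0.0, 1.0]] [[0.0, -0.978, 0.209, 0.288], [-1.0, -0.0, 0.0, 0.053], [0.0, -0.209, -0.978, 1.202], [0.0, 0.0, 0.0, 1.0]]
```

View pics/scene0.png

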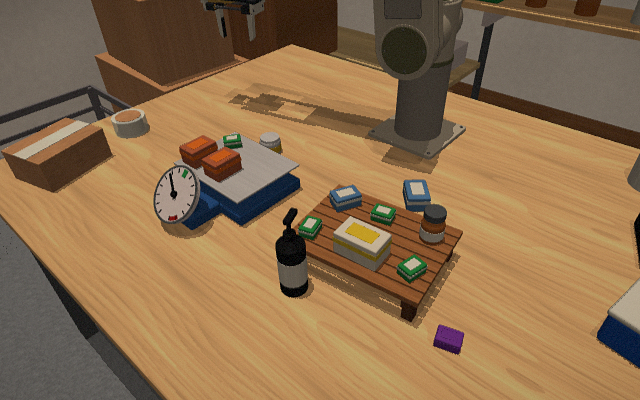

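View pics/top0.png

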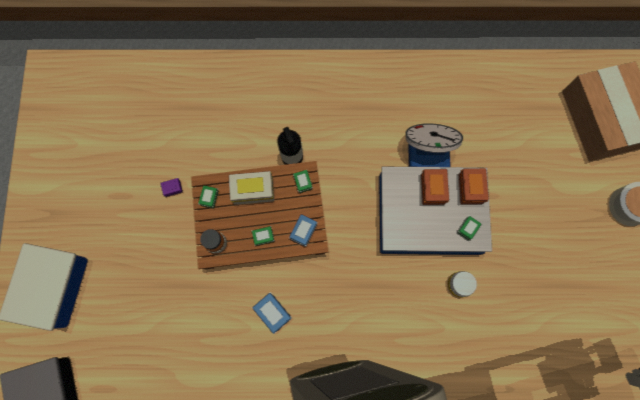

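```bash
cat > h.py <<'E'
import cv2,numpy as np
def load(n): return dict(np.load(f"pics/{n}.npz"))
def shoot(n,tag):
    from workcell import imaging
    f=imaging.grab_frame(n); np.savez(f"pics/{tag}.npz",**f); cv2.imwrite(f"pics/{tag}.png",f["img"][:,:,::-1]); return f
def ray(f,uv):
    uv=np.atleast_2d(uv).astype(float); d=np.c_[uv,np.ones(len(uv))]@np.linalg.inv(f["intrinsics"]).T
    return f["pose"][:3,3], d@f["pose"][:3,:3].T
def onplane(f,uv,p0,n):
    c,d=ray(f,uv); t=((np.array(p0)-c)@n)/(d@np.array(n)); return c+t[:,None]*d
def onz(f,uv,z): return onplane(f,uv,[0,0,z],[0,0,1.])
def proj(f,p):
    p=np.atleast_2d(p); R=f["pose"]; q=(p-R[:3,3])@R[:3,:3]; q=q@f["intrinsics"].T; return q[:,:2]/q[:,2:]
def tri(f1,u1,f2,u2):
    c1,d1=ray(f1,u1);c2,d2=ray(f2,u2);d1=d1[0];d2=d2[0]
    s=np.linalg.lstsq(np.c_[d1,-d2],c2-c1,rcond=None)[0];a=c1+s[0]*d1;b=c2+s[1]*d2
    return (a+b)/2,np.linalg.norm(a-b)
RNG=dict(green=((50,80,30),(85,255,255)),blue=((98,80,60),(115,255,200)),orange=((3,120,70),(13,255,255)),yellow=((22,120,100),(34,255,255)))
def blobs(f,col,amin=60,box=None):
    hsv=cv2.cvtColor(f["img"],cv2.COLOR_RGB2HSV); m=cv2.inRange(hsv,*RNG[col])
    if box: k=np.zeros_like(m);k[box[1]:box[3],box[0]:box[2]]=1;m=m*k
    cs,_=cv2.findContours(m,cv2.RETR_EXTERNAL,cv2.CHAIN_APPROX_NONE)
    return [c[:,0,:] for c in cs if cv2.contourArea(c)>amin]
def rect(P):  # world xy points -> centre, long, short, yaw of long axis
    (c,(w,h),a)=cv2.minAreaRect((np.array(P)[:,:2]*1000).astype(np.float32))
    if w<h: w,h,a=h,w,a+90
    return np.array(c)/1000,w,h,(a+90)%180-90
E
python3 - <<'E'
from h import *
t=load("top0");s=load("scene0")
for col,zs in (("green",(.0945,.100)),("blue",(.1025,.032)),("orange",(.121,)),("yellow",(.1225,))):
  for b in blobs(t,col,40):
    print(col,b.mean(0).round(),[ (c.round(3).tolist(),round(w),round(h),round(a)) for c,w,h,a in [rect(onz(t,b,z)) for z in zs]])
print("rack",onz(t,[[192,174],[317,163],[327,257],[200,267]],.0705).round(3).tolist())
print("pan",onz(t,[[381,167],[489,167],[490,251],[381,251]],.075).round(3).tolist())
print("jar",onz(t,[212,238],.14).round(3),"tin",onz(t,[463,283],.05).round(3),"pump",onz(t,[292,159],.0).round(3))
print(tri(t,[434,137.5],s,[177,195]))
a=cv2.resize(s["img"][150:235,140:215],None,fx=6,fy=6,interpolation=cv2.INTER_CUBIC)
b=cv2.resize(t["img"][150:330,180:340],None,fx=3,fy=3,interpolation=cv2.INTER_CUBIC)[:510]
o=np.zeros((540,800,3),np.uint8)
a=a[:,:320*0+450][:510,:450];a=cv2.resize(a,(320,363));o[:363,:320]=a;o[:510,320:800]=b
cv2.imwrite("pics/crop1.png",o[:,:,::-1])
E
```

```text
green [262. 235.] [([0.461, 0.194], 44, 33, -76), ([0.46, 0.193], 43, 33, -76)]
green [469. 228.] [([0.478, -0.275], 49, 33, -36), ([0.477, -0.273], 48, 33, -36)]
green [208. 196.] [([0.552, 0.322], 45, 35, -13), ([0.55, 0.32], 45, 35, -13)]
green [302. 180.] [([0.588, 0.104], 47, 32, 18), ([0.587, 0.104], 46, 32, 18)]
blue [271. 313.] [([0.29, 0.169], 71, 49, 41), ([0.29, 0.176], 75, 52, 41)]
blue [303. 229.] [([0.473, 0.102], 59, 40, -27), ([0.485, 0.105], 63, 42, -27)]
blue [431. 164.] [([0.628, -0.191], 92, 22, -84), ([0.649, -0.207], 98, 23, -84)]
orange [435. 185.] [([0.57, -0.196], 77, 56, 1)]
orange [474. 185.] [([0.572, -0.285], 77, 57, 1)]
orange [247. 225.] [([0.506, 0.201], 284, 211, -82)]
yellow [250. 185.] [([0.571, 0.221], 58, 33, -85)]
rack [[0.611, 0.368, 0.07], [0.639, 0.071, 0.07], [0.414, 0.048, 0.07], [0.391, 0.337, 0.07]]
pan [[0.627, -0.08, 0.075], [0.627, -0.336, 0.075], [0.428, -0.325, 0.075], [0.428, -0.076, 0.075]]
jar [[0.448 0.297 0.14 ]] tin [[ 0.357 -0.266  0.05 ]] pump [[0.671 0.136 0.   ]]
(array([ 0.70121224, -0.20916455,  0.07257642]), np.float64(0.0020133988248120863))
```

View pics/crop1.png

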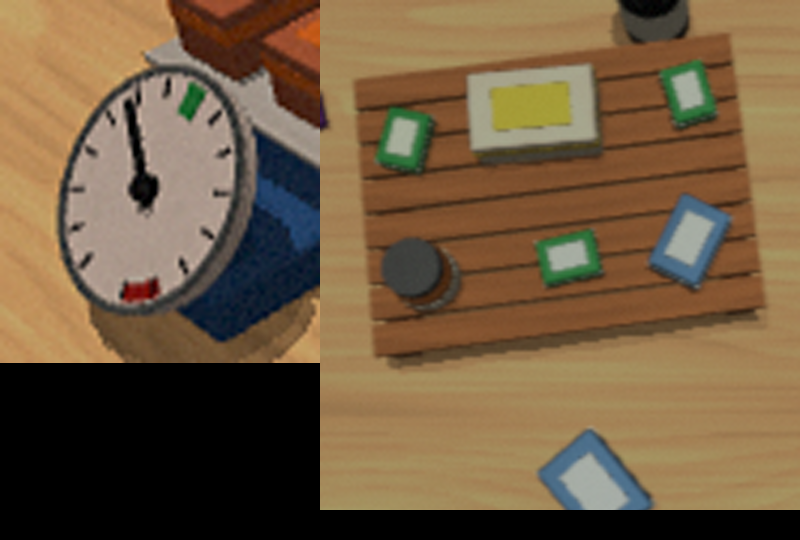

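Seen: the pan holds two terracotta bars (435,185), (474,185) and one green bar (469,228). The pointer is short of the green band.

Candidates:
- **Medium:** the blue bar on the rack (303,230) measures 59x40 mm, so it is the one meant. The blue one on the table (271,313) is about 73x51 mm and is a decoy.
- **Smalls on the rack:** (208,196), (303,181) and (263,236).
- **Purple (171,187):** leave alone.

Next I read the dial angle.

```bash
cat >> h.py <<'E'
DC=np.array([0.701,-0.209,0.0726])
def dial(f):
    """pointer angle: dark pixels on the dial plane, angle clockwise, relative to the green band (=2.80)"""
    n=np.array([1,0,1.])/2**.5; up=np.array([-1,0,1.])/2**.5; rt=np.cross(up,n) # viewed from front
    v,u=np.mgrid[150:245,140:225]; uv=np.c_[u.ravel(),v.ravel()]
    P=onplane(f,uv,DC,n)-DC; a,b=P@rt,P@up; r=np.hypot(a,b)
    I=f["img"][uv[:,1],uv[:,0]].astype(int); hsv=cv2.cvtColor(f["img"],cv2.COLOR_RGB2HSV)[uv[:,1],uv[:,0]]
    g=(r<.062)&cv2.inRange(hsv[None],(50,80,30),(85,255,255))[0].astype(bool)
    red=(r<.066)&(r>.03)&((hsv[:,0]<10)|(hsv[:,0]>170))&(hsv[:,1]>130)
    k=(r<.046)&(I.max(1)<100)
    kk=k&(r>.018)
    w=(np.clip(130-I.max(1),0,None))*((r<.046)&(r>.018))
    ang=lambda m,ww=None: np.arctan2(np.average(a[m],weights=ww),np.average(b[m],weights=ww))
    print("hub",(a[k&(r<.012)].mean()*1e3).round(1),(b[k&(r<.012)].mean()*1e3).round(1),"green",ang(g).round(3),"red",ang(red).round(3),"n",kk.sum())
    m=w>0
    print("pointer rel top -> abs %.3f"%(2.8+ang(m,w[m])), "rel green-mark %.3f"%(2.8+ang(m,w[m])-ang(g)))
E
python3 -c "
from h import *
dial(load('scene0')); f=load('scene0'); print(proj(f,DC))"
```

```text
hub -6.2 -2.1 green -0.166 red 2.738 n 49
pointer rel top -> abs 1.661 rel green-mark 1.827
[[176.66751159 194.87174573]]
```

Run:
```python
import h; from h import *
s=load("scene0");t=load("top0")
g=t["img"][118:155,400:470].max(2); v,u=np.where(g<70); print("dark top",np.c_[u+400,v+118].tolist()[:60:3])
for tv in (132.5,134,135.5):
    p,e=tri(t,[434,tv],s,[173.7,194]); print(p.round(4),round(e,4)); h.DC=p; dial(s)
```

```text
dark top [[415, 127], [408, 129], [455, 130], [431, 132], [434, 132], [406, 133], [432, 133], [435, 133], [459, 133], [432, 134], [435, 134], [438, 134], [432, 135], [435, 135], [438, 135], [441, 135], [407, 136], [441, 136], [444, 136], [408, 137]]
[ 0.7098 -0.2071  0.0819] 0.0034
hub 0.5 0.7 green 0.073 red 2.511 n 30
pointer rel top -> abs 1.949 rel green-mark 1.876
[ 0.7079 -0.2084  0.0797] 0.0008
hub -0.6 -0.1 green 0.037 red 2.546 n 29
pointer rel top -> abs 1.929 rel green-mark 1.893
[ 0.706  -0.2096  0.0775] 0.0019
hub -1.7 -0.5 green -0.0 red 2.581 n 30
pointer rel top -> abs 1.901 rel green-mark 1.902
```

Pointer is about 1.90 rad (roughly 400 g), so about 0.78–1.02 rad must be added. The medium adds about 0.38 and each small about 0.19. I'll add the medium first, then smalls, and read the dial after each.

```bash
cat >> h.py <<'E'
DC=np.array([0.7079,-0.2084,0.0797])
from scipy.spatial.transform import Rotation as Ro
def plan(*wps,q=None,p=None,j6=None):
    """wps (x,y,z,jawyaw deg): spin first, then tool-frame shift"""
    from workcell import telemetry
    o=telemetry.get_obs(); R=Ro.from_quat(o["ee_rot"]).as_matrix(); p=np.array(o["position"])
    print("t %.2f p %s gap %.4f j6 %.2f j1 %.2f F %s y %s jaw %.1f"%(o["time_s"],p.round(4),o["finger_gap"],o["joints"][5],o["joints"][0],np.round(o["contact_force"],1),R[:,1].round(3),np.degrees(np.arctan2(R[1,2],R[0,2]))))
    for x,y,z,a in wps:
        ja=np.degrees(np.arctan2(R[1,2],R[0,2])); d=(a-ja+90)%180-90   # ccw yaw about world z
        for dd in (d,d-np.sign(d)*180):
            R2=Ro.from_euler("z",dd,degrees=True).as_matrix()@R
            print(" ->",(x,y,z,a),"yaw %.1f spin %.3f"%(dd,np.radians(-dd)),"offset",((np.array([x,y,z])-p)@R2).round(4))
            if dd==d: keep=R2
        R=keep;p=np.array([x,y,z])
E
python3 -c "
from h import *
plan((.473,.102,.18,63),(.473,.102,.0745,63),(.473,.102,.18,63),(.575,-.115,.18,0))"
```

```text
t 0.10 p [ 0.1868 -0.5696  0.2177] gap 0.0934 j6 -0.09 j1 -1.34 F [ 0.3  1.1 -0.1] y [-0.     0.002 -1.   ] jaw -71.8
 -> (0.473, 0.102, 0.18, 63) yaw -45.2 spin 0.788 offset [ 0.0499  0.0389 -0.7283]
 -> (0.473, 0.102, 0.18, 63) yaw 134.8 spin -2.354 offset [-0.0499  0.0365  0.7284]
 -> (0.473, 0.102, 0.0745, 63) yaw 0.0 spin -0.000 offset [0.     0.1055 0.0002]
 -> (0.473, 0.102, 0.0745, 63) yaw 0.0 spin -0.000 offset [0.     0.1055 0.0002]
 -> (0.473, 0.102, 0.18, 63) yaw 0.0 spin -0.000 offset [-0.     -0.1055 -0.0002]
 -> (0.473, 0.102, 0.18, 63) yaw 0.0 spin -0.000 offset [-0.     -0.1055 -0.0002]
 -> (0.575, -0.115, 0.18, 0) yaw -63.0 spin 1.100 offset [-2.17e-01  2.00e-04 -1.02e-01]
 -> (0.575, -0.115, 0.18, 0) yaw 117.0 spin -2.042 offset [ 2.17e-01 -2.00e-04  1.02e-01]
```

```bash
python3 -m pendant '{"offset":[[0,0,0],[0,0,0],[0,0,0],[0,0,0],[0,0,0],[0,0,0],[0,0,0],[0,0,0],[0,0,0],[0,0,0]],"spin":[-0.12,-0.12,-0.12,-0.12,-0.12,-0.12,-0.12,-0.12,-0.12,-0.12],"fingers":[-0.45,-0.45,-0.45,-0.45,-0.45,-0.45,-0.45,-0.45,-0.45,-0.45]}' 15
python3 -m pendant '{"offset":[[0,0,0],[0,0,0],[0,0,0],[0,0,0],[0,0,0],[0,0,0],[0,0,0],[0,0,0],[0,0,0],[0,0,0]],"spin":[-0.12,-0.12,-0.12,-0.12,-0.12,-0.12,-0.12,-0.12,-0.12,-0.074],"fingers":[-0.45,-0.45,-0.45,-0.45,-0.45,-0.45,-0.45,-0.45,-0.45,-0.45]}'
python3 -m pendant '{"offset":[[-0.003,0.002,0.04],[-0.003,0.002,0.04],[-0.003,0.002,0.04],[-0.003,0.002,0.04],[-0.003,0.002,0.04],[-0.003,0.002,0.04],[-0.003,0.002,0.04],[-0.003,0.002,0.04],[-0.003,0.002,0.04]],"spin":[0,0,0,0,0,0,0,0,0],"fingers":[-0.45,-0.45,-0.45,-0.45,-0.45,-0.45,-0.45,-0.45,-0.45]}'
python3 -m pendant '{"offset":[[-0.003,0.002,0.04],[-0.003,0.002,0.04],[-0.003,0.002,0.04],[-0.003,0.002,0.04],[-0.003,0.002,0.04],[-0.003,0.002,0.04],[-0.003,0.002,0.04],[-0.002,0.002,0.04],[0,0,0]],"spin":[0,0,0,0,0,0,0,0,0],"fingers":[-0.45,-0.45,-0.45,-0.45,-0.45,-0.45,-0.45,-0.45,-0.45]}'
python3 -c "
from h import *
plan((.473,.102,.0745,63))"
```

```text
time_s: 0.93
position: [0.1869, -0.5698, 0.218]
ee_rot: [-0.488, 0.512, -0.512, 0.488]
contact_force: [0.1, -0.6, 0.1]
finger_gap: 0.0675
time_s: 1.77
position: [0.1868, -0.5698, 0.218]
ee_rot: [-0.688, 0.163, -0.162, 0.689]
contact_force: [0.5, 0.9, -0.3]
finger_gap: 0.0673
time_s: 2.52
position: [0.3262, -0.2351, 0.2002]
ee_rot: [-0.687, 0.165, -0.165, 0.688]
contact_force: [0.5, -0.5, 0.4]
finger_gap: 0.0672
time_s: 3.27
position: [0.4516, 0.0645, 0.1837]
ee_rot: [-0.687, 0.164, -0.163, 0.689]
contact_force: [0.7, -0.9, 0.2]
finger_gap: 0.0675
t 3.27 p [0.4516 0.0645 0.1837] gap 0.0675 j6 -1.08 j1 0.03 F [ 0.7 -0.9  0.2] y [-0.001  0.003 -1.   ] jaw 63.3
 -> (0.473, 0.102, 0.0745, 63) yaw -0.3 spin 0.006 offset [0.0022 0.1092 0.0429]
 -> (0.473, 0.102, 0.0745, 63) yaw 179.7 spin -3.136 offset [-0.0019  0.1091 -0.0433]
```

```bash
python3 -m pendant '{"offset":[[0.001,0.02,0.021],[0.001,0.02,0.022],[0,0.025,0],[0,0.024,0],[0,0.015,0],[0,0.005,0],[0,0,0]],"spin":[0,0,0,0,0,0,0],"fingers":[-0.45,-0.45,-0.45,-0.45,-0.45,-0.45,-0.45]}' 15
python3 -m pendant '{"offset":[[0,0,0],[0,0,0],[0,0,0],[0,0,0],[0,0,0],[0,0,0],[0,0,0]],"spin":[0,0,0,0,0,0,0],"fingers":[1,1,1,1,1,1,1]}' 15
python3 -c "
from h import *
shoot('scene','s1')
plan((.473,.102,.18,63))"
```

```text
time_s: 3.85
position: [0.4705, 0.0956, 0.0739]
ee_rot: [0.688, -0.166, 0.164, -0.687]
contact_force: [0.1, -0.8, -0.3]
finger_gap: 0.0674
time_s: 4.43
position: [0.4731, 0.0961, 0.0769]
ee_rot: [-0.687, 0.164, -0.166, 0.688]
contact_force: [-0.4, 0.5, 6.7]
finger_gap: 0.042
t 4.48 p [0.4731 0.0961 0.0769] gap 0.0416 j6 -1.01 j1 0.09 F [-0.6 -0.7  7.1] y [ 0.002  0.    -1.   ] jaw 63.0
 -> (0.473, 0.102, 0.18, 63) yaw -0.0 spin 0.000 offset [-0.0026 -0.1031  0.0053]
 -> (0.473, 0.102, 0.18, 63) yaw 180.0 spin -3.141 offset [ 0.003  -0.1031 -0.0051]
```

View pics/s1.png

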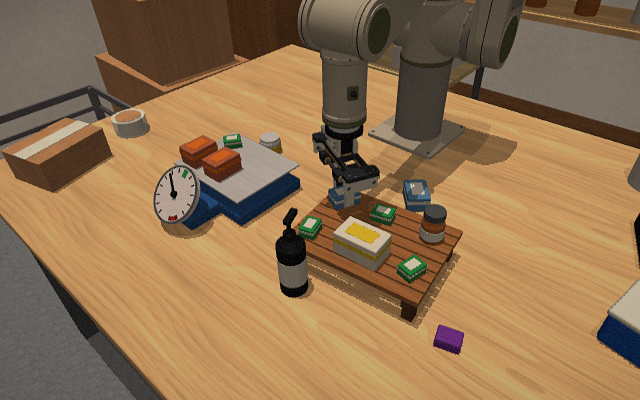

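The medium is held (gap 42 mm). The 7 N upward force means the fingertips graze the slats, so I'll grip about 4 mm higher next time. Lifting and turning now.

```bash
python3 -m pendant '{"offset":[[0,-0.01,0],[0,-0.03,0],[0,-0.04,0],[0,-0.03,0],[0,0,0],[0,0,0],[0,0,0],[0,0,0],[0,0,0],[0,0,0],[0,0,0],[0,0,0]],"spin":[0,0,0,0.1,0.12,0.12,0.12,0.12,0.12,0.12,0.12,0.12],"fingers":[1,1,1,1,1,1,1,1,1,1,1,1]}' 15
python3 -m pendant '{"offset":[[0,0,0],[0,0,0]],"spin":[0.04,0],"fingers":[1,1]}' 15
python3 -c "
from h import *
plan((.575,-.115,.18,0))"
```

```text
time_s: 5.48
position: [0.4718, 0.0959, 0.186]
ee_rot: [0.509, -0.491, 0.491, -0.508]
contact_force: [-0.2, -0.5, -0.5]
finger_gap: 0.0418
time_s: 5.65
position: [0.4718, 0.0959, 0.1859]
ee_rot: [-0.5, 0.501, -0.5, 0.499]
contact_force: [-0.8, 0.1, -1.1]
finger_gap: 0.0419
t 5.65 p [0.4718 0.0959 0.1859] gap 0.0419 j6 0.10 j1 0.09 F [-0.8  0.1 -1.1] y [-0. -0. -1.] jaw -0.1
 -> (0.575, -0.115, 0.18, 0) yaw 0.1 spin -0.002 offset [0.2109 0.0059 0.1032]
 -> (0.575, -0.115, 0.18, 0) yaw -179.9 spin 3.140 offset [-0.2109  0.006  -0.1032]
```

```bash
python3 -m pendant '{"offset":[[0.03,0,0.014],[0.03,0,0.015],[0.03,0,0.015],[0.03,0,0.015],[0.03,0,0.015],[0.03,0,0.015],[0.031,0,0.014],[0,0.03,0],[0,0.03,0],[0,0.02,0],[0,0.01,0],[0,0.005,0]],"spin":[0,0,0,0,0,0,0,0,0,0,0,0],"fingers":[1,1,1,1,1,1,1,1,1,1,1,1]}' 15
python3 -m pendant '{"offset":[[0,0.003,0],[0,0.003,0],[0,0.002,0],[0,0,0],[0,0,0]],"spin":[0,0,0,0,0],"fingers":[1,1,1,1,1]}' 15
python3 -c "
from h import *
plan((.575,-.115,.0815,0)); shoot('scene','s2')"
```

```text
time_s: 6.65
position: [0.5736, -0.1147, 0.0886]
ee_rot: [0.501, -0.501, 0.499, -0.5]
contact_force: [0.7, 0.3, -1.0]
finger_gap: 0.0421
time_s: 7.07
position: [0.5757, -0.1151, 0.0837]
ee_rot: [0.5, -0.499, 0.5, -0.5]
contact_force: [0.8, -0.1, -0.6]
finger_gap: 0.042
t 7.07 p [ 0.5757 -0.1151  0.0837] gap 0.0420 j6 -0.28 j1 -0.28 F [ 0.8 -0.1 -0.6] y [ 0.001 -0.    -1.   ] jaw 0.0
 -> (0.575, -0.115, 0.0815, 0) yaw -0.0 spin 0.000 offset [-0.0001  0.0022 -0.0007]
 -> (0.575, -0.115, 0.0815, 0) yaw 180.0 spin -3.141 offset [0.0001 0.0022 0.0007]
```

View pics/s2.png

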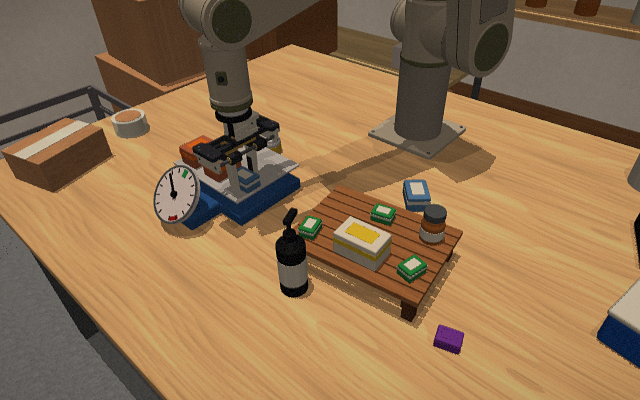

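```bash
python3 -m pendant '{"offset":[[0,0.0015,0],[0,0.0015,0],[0,0,0],[0,0,0],[0,0,0],[0,0,0],[0,-0.01,0],[0,-0.03,0],[0,-0.04,0],[0,-0.03,0],[0,0,0]],"spin":[0,0,0,0,0,0,0,0,0,0,0],"fingers":[1,1,-0.35,-0.35,-0.35,-0.35,-0.35,-0.35,-0.35,-0.35,-0.35]}' 15
python3 -c "
from h import *
dial(shoot('scene','s3'))
plan((.461,.194,.18,14),(.461,.194,.08,14))"
```

```text
time_s: 8.03
position: [0.5791, -0.1162, 0.1991]
ee_rot: [0.498, -0.496, 0.504, -0.502]
contact_force: [1.6, -0.0, 2.2]
finger_gap: 0.0627
hub -0.9 0.4 green 0.033 red 2.538 n 30
pointer rel top -> abs 2.295 rel green-mark 2.262
t 8.08 p [ 0.5781 -0.1159  0.1958] gap 0.0625 j6 -0.28 j1 -0.28 F [0.6 0.2 0.4] y [ 0.009 -0.003 -1.   ] jaw 0.0
 -> (0.461, 0.194, 0.18, 14) yaw 14.0 spin -0.244 offset [-0.329   0.0145 -0.0388]
 -> (0.461, 0.194, 0.18, 14) yaw -166.0 spin 2.897 offset [0.3289 0.017  0.0385]
 -> (0.461, 0.194, 0.08, 14) yaw 0.0 spin -0.000 offset [-0.0003  0.1    -0.0009]
 -> (0.461, 0.194, 0.08, 14) yaw 0.0 spin -0.000 offset [-0.0003  0.1    -0.0009]
```

```bash
python3 -c "
from h import *
a=load('s3')['img'][120:270,130:330]
cv2.imwrite('pics/c3.png',cv2.resize(a,None,fx=4,fy=4,interpolation=cv2.INTER_CUBIC)[:,:,::-1])"
```

```text
(no output)
```

View pics/c3.png

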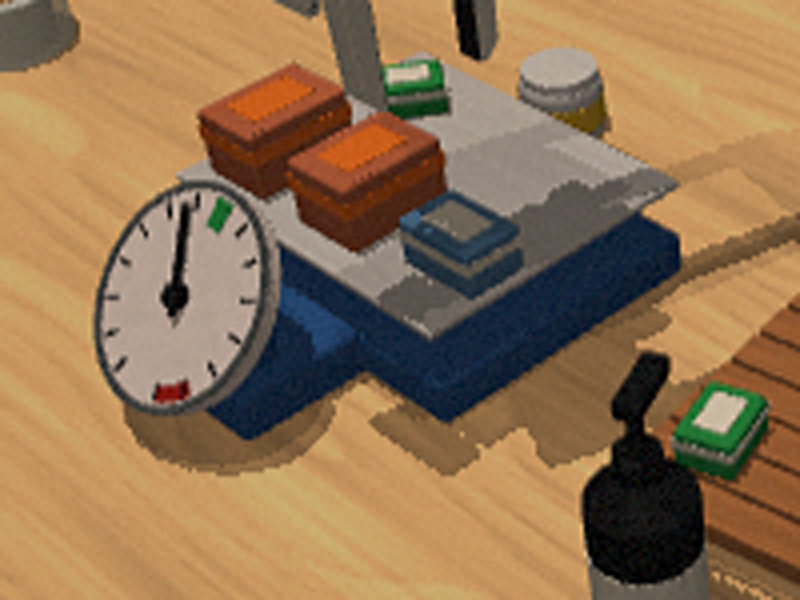

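The medium stands on the pan beside the large bars and the pointer reads about 2.27. Next is the small at (0.461, 0.194).

```bash
python3 -m pendant '{"offset":[[0,0,0],[0,0,0],[-0.036,0,-0.004],[-0.036,0,-0.004],[-0.036,0,-0.004],[-0.036,0,-0.004],[-0.036,0,-0.004],[-0.036,0,-0.004],[-0.036,0,-0.005],[-0.036,0,-0.005],[-0.036,0,-0.005],[-0.005,0,0]],"spin":[-0.122,-0.122,0,0,0,0,0,0,0,0,0,0],"fingers":[-0.3,-0.3,-0.3,-0.3,-0.3,-0.3,-0.3,-0.3,-0.3,-0.3,-0.3,-0.3]}' 15
python3 -m pendant '{"offset":[[0,0.02,0],[0,0,0]],"spin":[0,0],"fingers":[-0.3,-0.3]}' 15
python3 -c "
from h import *
plan((.461,.194,.079,14))"
```

```text
time_s: 9.08
position: [0.455, 0.199, 0.189]
ee_rot: [-0.558, 0.435, -0.433, 0.558]
contact_force: [-0.4, 0.0, -0.3]
finger_gap: 0.0604
time_s: 9.25
position: [0.4556, 0.1948, 0.1662]
ee_rot: [0.559, -0.436, 0.434, -0.556]
contact_force: [-0.4, -0.9, -0.8]
finger_gap: 0.0605
t 9.25 p [0.4556 0.1948 0.1662] gap 0.0605 j6 0.05 j1 0.30 F [-0.4 -0.9 -0.8] y [-0.005 -0.002 -1.   ] jaw 14.1
 -> (0.461, 0.194, 0.079, 14) yaw -0.1 spin 0.002 offset [0.002  0.0872 0.0055]
 -> (0.461, 0.194, 0.079, 14) yaw 179.9 spin -3.140 offset [-0.0021  0.0872 -0.0046]
```

```bash
python3 -m pendant '{"offset":[[0.001,0.03,0.003],[0.001,0.03,0.002],[0,0.02,0],[0,0.008,0],[0,0,0],[0,0,0],[0,0,0],[0,0,0],[0,0,0],[0,0,0],[0,0,0]],"spin":[0,0,0,0,0,0,0,0,0,0,0],"fingers":[-0.3,-0.3,-0.3,-0.3,-0.3,1,1,1,1,1,1]}' 15
python3 -c "
from h import *
plan((.461,.194,.18,0))"
```

```text
time_s: 10.17
position: [0.464, 0.1943, 0.0829]
ee_rot: [-0.557, 0.435, -0.436, 0.558]
contact_force: [-0.4, -0.7, 6.3]
finger_gap: 0.0339
t 10.17 p [0.464  0.1943 0.0829] gap 0.0339 j6 0.05 j1 0.29 F [-0.4 -0.7  6.3] y [ 0.002  0.001 -1.   ] jaw 14.0
 -> (0.461, 0.194, 0.18, 0) yaw -14.0 spin 0.244 offset [ 0.0003 -0.0971 -0.0028]
 -> (0.461, 0.194, 0.18, 0) yaw 166.0 spin -2.898 offset [-0.0003 -0.0971  0.0032]
```

```bash
python3 -m pendant '{"offset":[[0,-0.01,0],[0,-0.03,0],[0,-0.04,0],[0,-0.02,0],[0,0,0],[0.037,0,0.002],[0.037,0,0.002],[0.037,0,0.003],[0.037,0,0.003],[0.037,0,0.003],[0.037,0,0.003],[0.037,0,0.003]],"spin":[0,0,0,0.122,0.122,0,0,0,0,0,0,0],"fingers":[1,1,1,1,1,1,1,1,1,1,1,1]}' 15
python3 -m pendant '{"offset":[[0.037,0,0.002],[0.013,0.02,0],[0,0.03,0],[0,0.01,0],[0,0,0],[0,0,0]],"spin":[0,0,0,0,0,0],"fingers":[1,1,1,1,1,1]}' 15
python3 -c "
from h import *
plan((.485,-.115,.089,0)); f=shoot('scene','s4')
cv2.imwrite('pics/c4.png',cv2.resize(f['img'][110:240,150:310],None,fx=4,fy=4,interpolation=cv2.INTER_CUBIC)[:,:,::-1])"
```

```text
time_s: 11.17
position: [0.4819, -0.0666, 0.1824]
ee_rot: [-0.5, 0.5, -0.5, 0.5]
contact_force: [1.1, 0.1, -0.5]
finger_gap: 0.0338
time_s: 11.67
position: [0.4836, -0.1142, 0.1218]
ee_rot: [0.5, -0.5, 0.499, -0.5]
contact_force: [0.8, 0.5, -0.8]
finger_gap: 0.0336
t 11.67 p [ 0.4836 -0.1142  0.1218] gap 0.0336 j6 -0.34 j1 -0.34 F [ 0.8  0.5 -0.8] y [-0.002  0.001 -1.   ] jaw 0.0
 -> (0.485, -0.115, 0.089, 0) yaw -0.0 spin 0.001 offset [0.0008 0.0328 0.0014]
 -> (0.485, -0.115, 0.089, 0) yaw 180.0 spin -3.141 offset [-0.0008  0.0328 -0.0013]
```

View pics/c4.png

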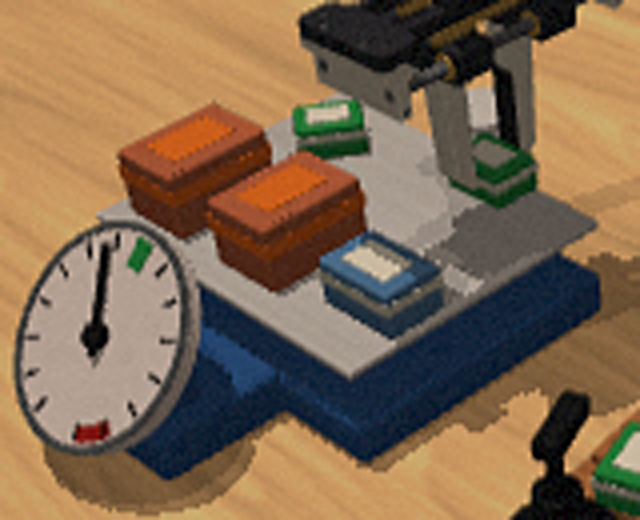

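The small is held level (crop (495,170)) over the free corner of the pan. Lowering and releasing.

```bash
python3 -m pendant '{"offset":[[0,0.02,0],[0,0.01,0],[0,0.004,0],[0,0.003,0],[0,0.002,0],[0,0,0],[0,0,0]],"spin":[0,0,0,0,0,0,0],"fingers":[1,1,1,1,1,1,1]}' 15
python3 -c "
from h import *
plan(); dial(shoot('scene','s5'))"
python3 -m pendant '{"offset":[[0,0,0],[0,0,0],[0,0,0],[0,0,0],[0,-0.01,0],[0,-0.03,0],[0,-0.04,0],[0,-0.03,0],[0,0,0],[0,0,0]],"spin":[0,0,0,0,0,0,0,0,0,0],"fingers":[-0.25,-0.25,-0.25,-0.25,-0.25,-0.25,-0.25,-0.25,-0.25,-0.25]}' 15
python3 -c "
from h import *
dial(shoot('scene','s6'))
plan((.552,.322,.18,77))"
```

```text
time_s: 12.3
position: [0.4845, -0.115, 0.0833]
ee_rot: [0.5, -0.5, 0.5, -0.5]
contact_force: [-0.1, 0.6, 1.4]
finger_gap: 0.0337
t 12.30 p [ 0.4845 -0.115   0.0833] gap 0.0337 j6 -0.34 j1 -0.34 F [-0.1  0.6  1.4] y [ 0.001 -0.    -1.   ] jaw 0.0
hub -1.2 0.1 green 0.036 red 2.515 n 32
pointer rel top -> abs 2.651 rel green-mark 2.615
time_s: 13.18
position: [0.4859, -0.1155, 0.1961]
ee_rot: [0.499, -0.498, 0.502, -0.501]
contact_force: [0.6, 0.3, -0.2]
finger_gap: 0.0579
hub -1.0 -0.1 green 0.038 red 2.539 n 30
pointer rel top -> abs 2.462 rel green-mark 2.424
t 13.23 p [ 0.4847 -0.1151  0.1939] gap 0.0582 j6 -0.34 j1 -0.34 F [ 0.9 -0.1 -1.3] y [ 0.002 -0.001 -1.   ] jaw -0.0
 -> (0.552, 0.322, 0.18, 77) yaw 77.0 spin -1.344 offset [-0.0327  0.0148  0.441 ]
 -> (0.552, 0.322, 0.18, 77) yaw -103.0 spin 1.798 offset [ 0.0327  0.013  -0.4411]
```

Pointer is about 2.44, so each small adds about 0.17 and two more should give about 2.79. Next is the small at (0.552, 0.322).

```bash
python3 -m pendant '{"offset":[[0,0,0],[0,0,0],[0,0,0],[0,0,0],[0,0,0],[0,0,0],[0,0,0],[0,0,0],[0,0,0],[0,0,0],[0,0,0]],"spin":[-0.122,-0.122,-0.122,-0.122,-0.122,-0.122,-0.122,-0.122,-0.122,-0.122,-0.124],"fingers":[-0.15,-0.15,-0.15,-0.15,-0.15,-0.15,-0.15,-0.15,-0.15,-0.15,-0.15]}' 15
python3 -m pendant '{"offset":[[-0.003,0,0.04],[-0.003,0,0.04],[-0.003,0,0.04],[-0.003,0,0.04],[-0.003,0,0.04],[-0.003,0,0.04],[-0.003,0,0.04],[-0.003,0,0.04],[-0.003,0,0.04],[-0.003,0,0.04],[-0.003,0.01,0.04],[0,0.01,0]],"spin":[0,0,0,0,0,0,0,0,0,0,0,0],"fingers":[-0.15,-0.15,-0.15,-0.15,-0.15,-0.15,-0.15,-0.15,-0.15,-0.15,-0.15,-0.15]}' 15
python3 -m pendant '{"offset":[[0,0,0]],"spin":[0],"fingers":[-0.15]}' 15
python3 -c "
from h import *
plan((.552,.322,.081,77))"
```

```text
time_s: 14.15
position: [0.4829, -0.1145, 0.1907]
ee_rot: [-0.703, 0.079, -0.077, 0.703]
contact_force: [-1.0, -0.4, 0.5]
finger_gap: 0.0535
time_s: 15.15
position: [0.5495, 0.3274, 0.1699]
ee_rot: [-0.702, 0.079, -0.077, 0.703]
contact_force: [1.1, 0.2, 0.1]
finger_gap: 0.0533
time_s: 15.23
position: [0.548, 0.3221, 0.1672]
ee_rot: [0.704, -0.081, 0.076, -0.701]
contact_force: [-0.7, -0.9, -1.0]
finger_gap: 0.0536
t 15.23 p [0.548  0.3221 0.1672] gap 0.0536 j6 -0.90 j1 0.45 F [-0.7 -0.9 -1. ] y [-0.007 -0.004 -1.   ] jaw 77.2
 -> (0.552, 0.322, 0.081, 77) yaw -0.2 spin 0.003 offset [0.0044 0.0861 0.0012]
 -> (0.552, 0.322, 0.081, 77) yaw 179.8 spin -3.138 offset [-0.0033  0.0862 -0.0004]
```

```bash
python3 -m pendant '{"offset":[[0.002,0.03,0],[0.001,0.03,0],[0,0.02,0],[0,0.006,0],[0,0,0],[0,0,0],[0,0,0],[0,0,0],[0,0,0],[0,0,0],[0,0,0]],"spin":[0,0,0,0,0,0,0,0,0,0,0],"fingers":[-0.15,-0.15,-0.15,-0.15,-0.15,1,1,1,1,1,1]}' 15
python3 -m pendant '{"offset":[[0,-0.01,0],[0,-0.03,0],[0,-0.04,0],[0,-0.02,0],[0,0,0]],"spin":[0,0,0,0.122,0.122],"fingers":[1,1,1,1,1]}' 15
python3 -m pendant '{"offset":[[0,0,0],[0,0,0],[0,0,0],[0,0,0],[0,0,0],[0,0,0],[0,0,0],[0,0,0],[0,0,0]],"spin":[0.122,0.122,0.122,0.122,0.122,0.122,0.122,0.122,0.124],"fingers":[1,1,1,1,1,1,1,1,1]}' 15
python3 -c "
from h import *
plan((.467,-.175,.12,0))"
```

```text
time_s: 16.15
position: [0.5551, 0.321, 0.0889]
ee_rot: [-0.702, 0.079, -0.081, 0.703]
contact_force: [-0.8, -1.7, 7.2]
finger_gap: 0.0337
time_s: 16.57
position: [0.5569, 0.3222, 0.1951]
ee_rot: [-0.685, 0.164, -0.17, 0.69]
contact_force: [0.4, -0.6, 0.6]
finger_gap: 0.0336
time_s: 17.32
position: [0.5538, 0.3206, 0.1874]
ee_rot: [0.498, -0.501, 0.501, -0.499]
contact_force: [0.6, -0.5, -0.5]
finger_gap: 0.0337
t 17.32 p [0.5538 0.3206 0.1874] gap 0.0337 j6 0.45 j1 0.44 F [ 0.6 -0.5 -0.5] y [ 0.  0. -1.] jaw -0.3
 -> (0.467, -0.175, 0.12, 0) yaw 0.3 spin -0.006 offset [ 0.4957  0.0673 -0.0868]
 -> (0.467, -0.175, 0.12, 0) yaw -179.7 spin 3.136 offset [-0.4956  0.0675  0.0867]
```

```bash
python3 -m pendant '{"offset":[[0.038,0,-0.006],[0.038,0,-0.007],[0.038,0,-0.007],[0.038,0,-0.007],[0.038,0,-0.007],[0.038,0,-0.007],[0.038,0,-0.007],[0.038,0,-0.007],[0.038,0,-0.007],[0.038,0,-0.007],[0.038,0,-0.006],[0.038,0,-0.006]],"spin":[0,0,0,0,0,0,0,0,0,0,0,0],"fingers":[1,1,1,1,1,1,1,1,1,1,1,1]}' 15
python3 -m pendant '{"offset":[[0.038,0.01,-0.005],[0.002,0.03,0],[0,0.03,0],[0,0.015,0],[0,0.008,0],[0,0,0],[0,0,0]],"spin":[0,0,0,0,0,0,0],"fingers":[1,1,1,1,1,1,1]}' 15
python3 -c "
from h import *
f=shoot('scene','s7');dial(f);plan()
cv2.imwrite('pics/c7.png',cv2.resize(f['img'][110:240,150:310],None,fx=4,fy=4,interpolation=cv2.INTER_CUBIC)[:,:,::-1])"
```

```text
time_s: 18.32
position: [0.4722, -0.1371, 0.1877]
ee_rot: [0.5, -0.5, 0.5, -0.5]
contact_force: [1.2, 0.3, -0.9]
finger_gap: 0.0337
time_s: 18.9
position: [0.4682, -0.1754, 0.0946]
ee_rot: [-0.5, 0.5, -0.5, 0.5]
contact_force: [0.3, 0.1, 0.6]
finger_gap: 0.0338
hub -0.8 -0.1 green 0.032 red 2.538 n 32
pointer rel top -> abs 2.497 rel green-mark 2.464
t 18.95 p [ 0.4689 -0.1757  0.0953] gap 0.0337 j6 -0.46 j1 -0.46 F [ 0.7 -0.  -0.1] y [ 0.002 -0.001 -1.   ] jaw 0.0
```

View pics/c7.png

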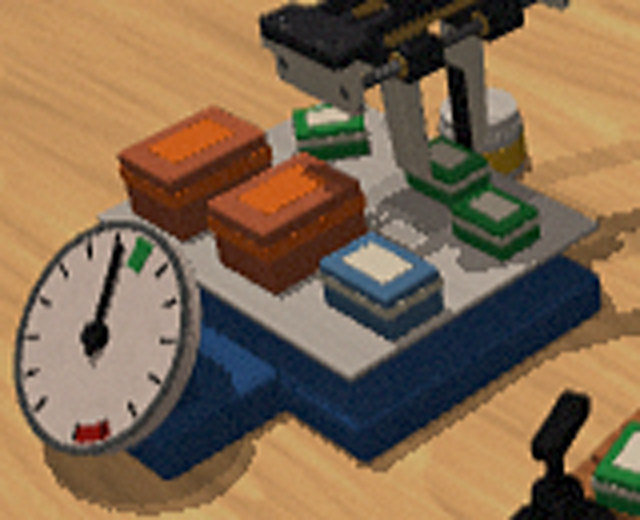

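The bar is held at crop (450,165), just above the pan. Stepping down while watching the dial.

```bash
python3 -m pendant '{"offset":[[0,0.002,0],[0,0.002,0],[0,0,0],[0,0,0]],"spin":[0,0,0,0],"fingers":[1,1,1,1]}' 15
python3 -c "
from h import *
dial(shoot('scene','s8'));plan()"
```

```text
time_s: 19.28
position: [0.4681, -0.1755, 0.0901]
ee_rot: [0.5, -0.5, 0.5, -0.5]
contact_force: [-1.2, -1.2, -0.1]
finger_gap: 0.034
hub -0.7 -0.3 green 0.037 red 2.544 n 34
pointer rel top -> abs 2.535 rel green-mark 2.498
t 19.33 p [ 0.4681 -0.1755  0.09  ] gap 0.0339 j6 -0.46 j1 -0.46 F [ 0.  -1.   0.3] y [ 0. -0. -1.] jaw 0.0
```

```bash
python3 -m pendant '{"offset":[[0,0.002,0],[0,0,0],[0,0,0],[0,0,0],[0,0,0],[0,0,0],[0,-0.01,0],[0,-0.03,0],[0,-0.04,0],[0,-0.03,0],[0,0,0],[0,0,0]],"spin":[0,0,0,0,0,0,0,0,0,0,0,0],"fingers":[1,1,-0.25,-0.25,-0.25,-0.25,-0.25,-0.25,-0.25,-0.25,-0.25,-0.25]}' 15
python3 -c "
from h import *
dial(shoot('scene','s9'))
t=load('top0'); print('spout/pump top',onz(t,[[289,140],[286,128]],.184).round(3).tolist())
print(tri(t,[286,129],load('scene0'),[291,212]))
plan((.588,.104,.19,-72))"
```

```text
time_s: 20.33
position: [0.4695, -0.1763, 0.2011]
ee_rot: [0.499, -0.498, 0.502, -0.501]
contact_force: [-0.6, 0.4, -1.0]
finger_gap: 0.0578
hub -1.0 -0.1 green 0.038 red 2.538 n 33
pointer rel top -> abs 2.641 rel green-mark 2.603
spout/pump top [[0.655, 0.13, 0.184], [0.683, 0.137, 0.184]]
(array([0.67491015, 0.13865448, 0.19323358]), np.float64(0.006017386917365188))
t 20.38 p [ 0.4683 -0.1757  0.1989] gap 0.0583 j6 -0.46 j1 -0.46 F [ 0.4  1.2 -1.5] y [ 0.002 -0.001 -1.   ] jaw -0.0
 -> (0.588, 0.104, 0.19, -72) yaw -72.0 spin 1.257 offset [-0.2002  0.0082 -0.2291]
 -> (0.588, 0.104, 0.19, -72) yaw 108.0 spin -1.885 offset [0.2002 0.0095 0.229 ]
```

Pointer is about 2.62, just short of the band, so one more small is needed. I'll take the one at (0.588, 0.104), gripped slightly towards the robot to keep clear of the pump.

```bash
python3 -m pendant '{"offset":[[0,0,0],[0,0,0],[0,0,0],[0,0,0],[0,0,0],[0,0,0],[0,0,0],[0,0,0],[0,0,0],[0,0,0],[0,0,0]],"spin":[0.114,0.114,0.114,0.114,0.114,0.114,0.114,0.114,0.115,0.115,0.115],"fingers":[-0.2,-0.2,-0.2,-0.2,-0.2,-0.2,-0.2,-0.2,-0.2,-0.2,-0.2]}' 15
python3 -m pendant '{"offset":[[-0.024,0,-0.028],[-0.028,0,-0.033],[-0.028,0,-0.033],[-0.028,0,-0.033],[-0.028,0,-0.033],[-0.028,0,-0.033],[-0.02,0,-0.023],[-0.01,0,-0.011],[-0.002,0,-0.002],[0,0,0],[0,0,0]],"spin":[0,0,0,0,0,0,0,0,0,0,0],"fingers":[-0.2,-0.2,-0.2,-0.2,-0.2,-0.2,-0.2,-0.2,-0.2,-0.2,-0.2]}' 15
python3 -c "
from h import *
plan((.584,.1025,.08,-72))"
```

```text
time_s: 21.3
position: [0.4667, -0.1749, 0.1957]
ee_rot: [-0.11, 0.699, -0.698, 0.107]
contact_force: [0.1, -1.3, 0.3]
finger_gap: 0.0558
time_s: 22.22
position: [0.5798, 0.0942, 0.1967]
ee_rot: [0.111, -0.698, 0.699, -0.11]
contact_force: [-0.7, -0.1, 0.8]
finger_gap: 0.0557
t 22.22 p [0.5798 0.0942 0.1967] gap 0.0557 j6 1.33 j1 0.07 F [-0.7 -0.1  0.8] y [-0.002 -0.001 -1.   ] jaw -72.0
 -> (0.584, 0.1025, 0.08, -72) yaw 0.0 spin -0.001 offset [-0.0068  0.1167 -0.0066]
 -> (0.584, 0.1025, 0.08, -72) yaw -180.0 spin 3.141 offset [0.0064 0.1167 0.0066]
```

```bash
python3 -m pendant '{"offset":[[-0.004,0.03,-0.004],[-0.003,0.03,-0.003],[0,0.03,0],[0,0.02,0],[0,0.007,0],[0,0,0]],"spin":[0,0,0,0,0,0],"fingers":[-0.2,-0.2,-0.2,-0.2,-0.2,-0.2]}' 15
python3 -m pendant '{"offset":[[0,0,0],[0,0,0],[0,0,0],[0,0,0],[0,0,0],[0,0,0]],"spin":[0,0,0,0,0,0],"fingers":[1,1,1,1,1,1]}' 15
python3 -m pendant '{"offset":[[0,-0.01,0],[0,-0.03,0],[0,-0.04,0],[0,-0.03,0],[0.01,0,0],[0.03,0,0],[0.01,0,0],[0,0,0]],"spin":[0,0,0,0,0,0,0,0],"fingers":[1,1,1,1,1,1,1,1]}' 15
python3 -c "
from h import *
f=shoot('top','t1')
for b in blobs(f,'green',40): print(b.mean(0).round(),[ (c.round(3).tolist(),round(w),round(h),round(a)) for c,w,h,a in [rect(onz(f,b,.096))]])
for b in blobs(f,'blue',40): print(b.mean(0).round(),[ (c.round(3).tolist(),round(w),round(h),round(a)) for c,w,h,a in [rect(onz(f,b,.104))]])
plan((.445,-.225,.13,-72),(.445,-.225,.13,0))"
```

```text
time_s: 22.72
position: [0.5829, 0.1024, 0.0782]
ee_rot: [-0.111, 0.699, -0.699, 0.108]
contact_force: [0.7, -0.4, -0.2]
finger_gap: 0.0558
time_s: 23.22
position: [0.5863, 0.1042, 0.0826]
ee_rot: [0.109, -0.698, 0.699, -0.112]
contact_force: [-1.1, -1.4, 6.2]
finger_gap: 0.0338
time_s: 23.88
position: [0.5359, 0.0885, 0.1914]
ee_rot: [0.111, -0.698, 0.698, -0.11]
contact_force: [-0.5, 0.0, 0.1]
finger_gap: 0.0338
[425. 233.] [([0.466, -0.173], 44, 32, -90)]
[398. 226.] [([0.482, -0.113], 41, 32, 88)]
[469. 228.] [([0.477, -0.273], 47, 33, -34)]
[397. 186.] [([0.572, -0.112], 58, 40, -90)]
[431. 164.] [([0.631, -0.19], 91, 24, -90)]
t 23.93 p [0.5371 0.0888 0.1916] gap 0.0338 j6 1.33 j1 0.07 F [-0.5  0.6  0.4] y [ 0.001  0.    -1.   ] jaw -72.0
 -> (0.445, -0.225, 0.13, -72) yaw 0.0 spin -0.000 offset [0.1846 0.0614 0.27  ]
 -> (0.445, -0.225, 0.13, -72) yaw -180.0 spin 3.141 offset [-0.1845  0.0617 -0.27  ]
 -> (0.445, -0.225, 0.13, 0) yaw 72.0 spin -1.257 offset [0. 0. 0.]
 -> (0.445, -0.225, 0.13, 0) yaw -108.0 spin 1.885 offset [0. 0. 0.]
```

View pics/t1.png

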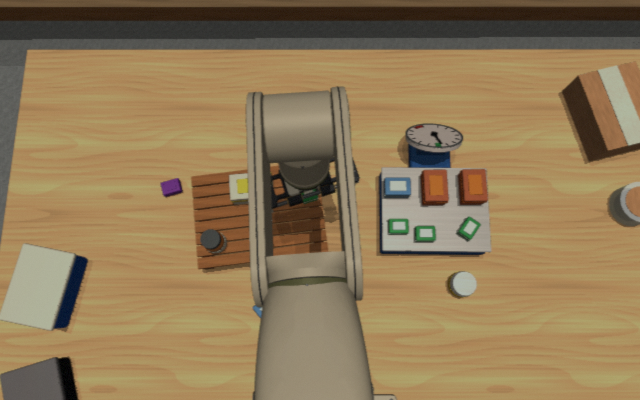

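The pan shows the medium at (397,186), smalls at (398,226), (425,233) and (469,228), and the larges. No free patch leaves a comfortable gap, so I'll set the last small flat on the medium. Its origin will be 32 mm above the pan, inside the 50 mm limit.

```bash
python3 -m pendant '{"offset":[[0,0,0],[0,0,0],[0,0,0],[0,0,0],[0,0,0],[0,0,0],[0,0,0],[0,0,0],[0,0,0],[0,0,0],[0,0,0]],"spin":[-0.114,-0.114,-0.114,-0.114,-0.114,-0.114,-0.114,-0.114,-0.115,-0.115,-0.115],"fingers":[1,1,1,1,1,1,1,1,1,1,1]}' 15
python3 -m pendant '{"offset":[[0.015,0,0.003],[0.03,0,0.005],[0.035,0,0.006],[0.035,0,0.006],[0.035,0,0.006],[0.03,0,0.005],[0.015,0,0.003],[0.006,0.02,0.001],[0,0.02,0],[0,0.01,0],[0,0,0],[0,0,0]],"spin":[0,0,0,0,0,0,0,0,0,0,0,0],"fingers":[1,1,1,1,1,1,1,1,1,1,1,1]}' 15
python3 -c "
from h import *
dial(shoot('scene','s10'));plan((.572,-.112,.117,0))"
```

```text
time_s: 24.85
position: [0.5383, 0.0891, 0.191]
ee_rot: [-0.501, 0.498, -0.499, 0.502]
contact_force: [0.6, 1.1, -0.3]
finger_gap: 0.0337
time_s: 25.85
position: [0.5723, -0.1114, 0.1403]
ee_rot: [0.5, -0.5, 0.499, -0.5]
contact_force: [0.5, -0.4, 0.3]
finger_gap: 0.034
hub -1.0 -0.1 green 0.041 red 2.546 n 33
pointer rel top -> abs 2.640 rel green-mark 2.599
t 25.90 p [ 0.573  -0.1116  0.1414] gap 0.0339 j6 -0.28 j1 -0.28 F [ 0.7  0.  -0.6] y [ 0.  0. -1.] jaw 0.1
 -> (0.572, -0.112, 0.117, 0) yaw -0.1 spin 0.001 offset [ 0.0004  0.0244 -0.001 ]
 -> (0.572, -0.112, 0.117, 0) yaw 179.9 spin -3.141 offset [-0.0004  0.0244  0.001 ]
```

```bash
python3 -m pendant '{"offset":[[0,0.012,0],[0,0.007,0],[0,0.003,0],[0,0.002,0],[0,0.001,0],[0,0,0],[0,0,0]],"spin":[0,0,0,0,0,0,0],"fingers":[1,1,1,1,1,1,1]}' 15
python3 -c "
from h import *
f=shoot('scene','s11');dial(f)
cv2.imwrite('pics/c11.png',cv2.resize(f['img'][110:240,150:310],None,fx=4,fy=4,interpolation=cv2.INTER_CUBIC)[:,:,::-1])"
```

```text
time_s: 26.48
position: [0.5726, -0.1123, 0.1159]
ee_rot: [0.5, -0.5, 0.5, -0.5]
contact_force: [0.5, -0.6, -0.4]
finger_gap: 0.034
hub -1.2 0.1 green 0.041 red 2.529 n 32
pointer rel top -> abs 2.639 rel green-mark 2.598
```

View pics/c11.png

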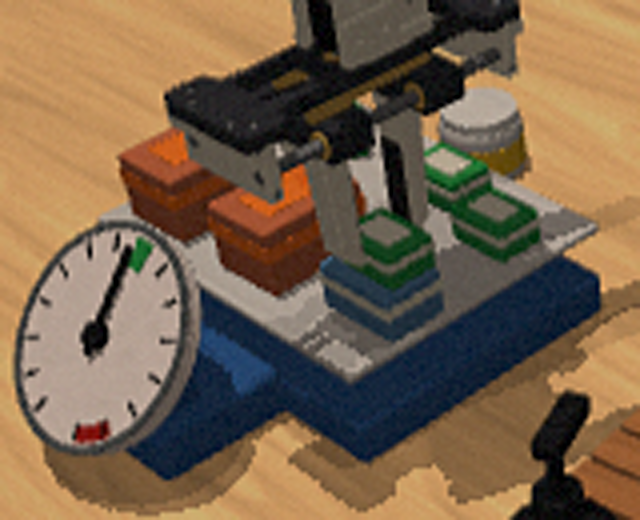

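The small sits just over the medium (crop (395,235)) and the dial has not moved yet. I'll go 2 mm further down, release and lift straight up.

```bash
python3 -m pendant '{"offset":[[0,0.001,0],[0,0.001,0],[0,0,0],[0,0,0],[0,0,0],[0,0,0],[0,0,0],[0,-0.01,0],[0,-0.03,0],[0,-0.04,0],[0,-0.02,0],[0,0,0]],"spin":[0,0,0,0,0,0,0,0,0,0,0,0],"fingers":[1,1,1,-0.2,-0.2,-0.2,-0.2,-0.2,-0.2,-0.2,-0.2,-0.2]}' 15
python3 -m pendant '{"offset":[[0,0,-0.02],[0,0,-0.04],[0,0,-0.04],[0,0,-0.04],[0,0,-0.02],[0,0,0],[0,0,0],[0,0,0],[0,0,0],[0,0,0],[0,0,0],[0,0,0]],"spin":[0,0,0,0,0,0,0,0,0,0,0,0],"fingers":[-0.2,-0.2,-0.2,-0.2,-0.2,-0.2,-0.2,-0.2,-0.2,-0.2,-0.2,-0.2]}' 15
python3 -c "
from h import *
f=shoot('scene','s12');dial(f);plan()
cv2.imwrite('pics/c12.png',cv2.resize(f['img'][110:290,130:470],None,fx=2.35,fy=2.35,interpolation=cv2.INTER_CUBIC)[:,:,::-1])"
```

```text
time_s: 27.53
position: [0.5757, -0.1131, 0.2216]
ee_rot: [0.498, -0.497, 0.503, -0.502]
contact_force: [0.9, -0.7, 0.0]
finger_gap: 0.0555
time_s: 28.53
position: [0.4127, -0.1121, 0.2134]
ee_rot: [0.5, -0.5, 0.5, -0.5]
contact_force: [0.0, -0.1, 0.2]
finger_gap: 0.0558
hub -0.9 -0.1 green 0.053 red 2.529 n 32
pointer rel top -> abs 2.813 rel green-mark 2.760
t 28.58 p [ 0.4126 -0.1121  0.2134] gap 0.0557 j6 -0.39 j1 -0.39 F [-0.4  0.1  0.5] y [-0.001  0.    -1.   ] jaw 0.0
```

View pics/c12.png

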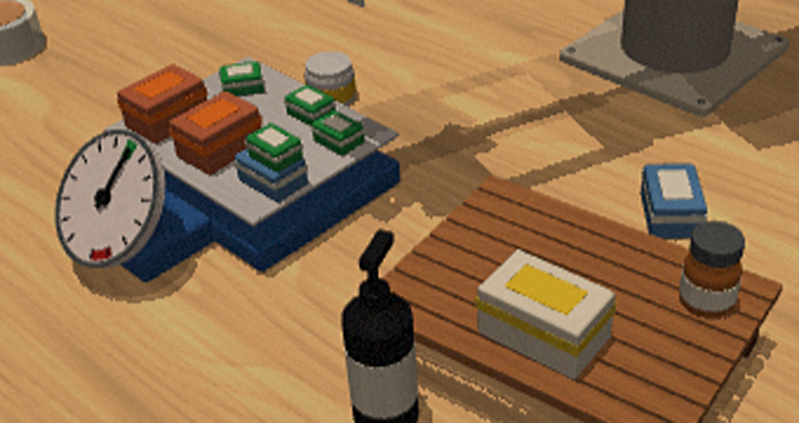

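The pointer lies on the green mark at about 2.76–2.81 rad. The last small sits flat on the medium, and the loaf, jar, pump and can are undisturbed.

```bash
python3 -c "
from h import *
dial(shoot('scene','s13'))
from workcell import order; print(order.close_job())"
```

```text
hub -1.0 0.2 green 0.053 red 2.545 n 32
pointer rel top -> abs 2.812 rel green-mark 2.760
the job is handed in; nothing more can be done
None
```

The scale now reads inside the green band and I handed the job in at about 28.6 s. I added the medium bar and the three small bars from the rack to the two large bars and one small bar already on the pan. The loaf stays on the rack.

- **Pointer:** my last two readings both gave 2.76 rad measured against the green mark and 2.81 rad from the dial geometry. They disagree by 0.05 rad, but both lie within 2.68–2.92.
- **Stacked bar:** the last small bar stands flat on top of the medium because the pan had no comfortable free spot. Its origin is about 32 mm above the pan, inside the 50 mm limit.
- **Other items:** in the final picture the jar, pump and can look unmoved and the arm is clear. I judged this by eye and did not measure it.
- **Forces:** I gripped at 15 N. As the jaws closed at each pick-up, the tool read an upward push of 6–7 N against the rack, well under the limits.

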